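# Lift the cleaned bearing out of the rinse basket with the tongs

### The job

The ball bearing in the wire basket has been degreased, so it must not be touched by hand: take the blue-handled tongs out of the tool stand, close their jaws on the bearing where it lies, lift it out of the basket and hold it up steadily, at least 15 cm above the bench, for inspection. Finish while still holding the tongs closed on the lifted bearing; nothing is put down. Leave the gear, the pulley, the basket and the other things on the bench where they are.

Things in the scene. Friction and masses are not known exactly. Their poses are not given: they have to be found in the camera images.
- tongs: Steel spring tongs, two arms hinged at the top, 145 mm tall, about 110 g, standing jaws down in the tool stand. Origin on the hinge pin (the top is 6 mm higher); jaw ends 137 mm below it. z up, y from right arm to left arm (the jaws close along y), x along the pin. The frame is fixed to the LEFT arm: it rolls 0.115 rad about x when the arms are squeezed parallel. Lift and squeeze by the blue sleeves.
- jaw_left: Left jaw of the tongs: black rubber pad 20 mm wide (x), 32 mm tall (z), 4 mm thick, on the end of the left arm. Origin at the centre of its inner, gripping face, 16 mm above its lower edge. Free, the two inner faces are 58 mm apart at their centres and the jaws 70 mm over their outsides.
- jaw_right: Right jaw, the mirror image of the left one, on the hinged right arm (same axes; the left jaw lies on its +y side). Origin at the centre of its inner face.
- tongs_arm (a joint): Closing of the tongs, rad: 0 = sprung open (jaws 58 mm apart), 0.21 = closed on the bearing, 0.45 = end stop. For each mm squeezed at the middle of the sleeves the jaws close about 4 mm. Squeezing starts at about 3 N and takes about 6 N to 42 mm over the sleeves (arms parallel, jaws 30 mm apart). 2 mm of squeeze is enough to carry the tongs; 20 to 40 N grips a part in the jaws.
- sleeve_left (a point): Middle of the outer face of the left arm's ribbed blue sleeve, 32 mm below the hinge pin (37 mm below the top of the tongs: keep the palm above that). The sleeves reach from 17 to 55 mm below the pin and are 24 mm wide (x). Free, the tongs measure 49 mm over both sleeves here (47 mm at 22 mm below the pin, 52 mm at 43 mm below, 54 mm at 55 mm below).
- sleeve_right (a point): The same point on the right arm's blue sleeve; the middle between the two is where to grip the tongs.
- tool_stand: Fixed pale aluminium block, 62 mm (x) by 146 mm (y), 60 mm high, with short driver bits standing up to 14 mm out of its top near both ends. Origin under its centre. A pocket 25 mm (x) by 76 mm (y), its floor 10 mm above the bench, holds the tongs' jaws; lift the tongs straight up by 50 mm or more to clear it.
- basket: Loose wire basket with a flat perforated steel floor, 220 mm (x) by 180 mm (y) outside, 45 mm high (two small handles on the ends reach 51 mm), walls 4 mm thick, floor 3 mm thick, 450 g. Origin under its centre.
- bearing: Ball bearing lying flat in the basket, bright steel with a black seal, 32 mm across, 14 mm high, 12 mm bore, about 50 g. Origin at the centre of its underside, z up.
- bearing_center (a point): Centre of the bearing, 7 mm above its underside.
- gear: Brass spur gear with a boss, 30 mm across, 16 mm high, lying in the basket; stays there. Origin under its centre.
- pulley: White plastic flanged pulley, 26 mm across, 19 mm high, standing in the basket; stays there. Origin under its centre.
- disc_drive: Opened disc drive in a cream tray, 170 by 190 mm, 36 mm high, at the back; bystander. Origin under its centre.
- circuit_board: Green circuit board, 100 by 130 mm, up to 17 mm high; bystander. Origin under its centre.
- glue_jar: Glass jar of tubes, 92 mm across, about 120 mm high; bystander. Origin under its centre.
- screwdriver: Red screwdriver 170 mm long, lying on the bench; bystander.
- pen: Blue pen 120 mm long, lying on the bench; bystander.
- glue_tube: White and green glue tube 90 mm long, lying on the bench; bystander.
There are look-alikes about, which are no part of the job. There is more than one size of the tongs; the job needs the smaller.

How it is judged:
By the outcome, as a careful person would: the job done as asked, in the order asked, and still so for the second after the job is handed in, while the arm keeps its last pose, push and grip.
It also fails if it takes over 42 s, if anything falls off the work surface, if the arm or the gripper's body presses on something with over 40 N, if the wrist force passes 120 N, or if a joint passes its speed limit or range.

### The arm

A 7-joint arm with a two-finger parallel gripper is mounted at the origin on the work surface. World frame = base frame: x ahead of the robot, y to its left, z up, the work surface at z = 0. Lengths are in m, angles in rad, forces in N, time in s.
With the tool pointing down it reaches from about 0.425 to 0.95 m from the base axis. Payload 4.7 kg.
Tool frame: the origin (TCP) lies on the centre line of the jaws, within the pads' length; the fingertips stand robot.nose_length ahead of it and the grasp point (between the pads) lies 8 mm behind it (robot.nose_length is the distance from the TCP to the fingertips, in m); z points along the fingers, x is the direction in which the jaws open and shut, and the axes are right-handed (so a half turn about z gives the same grasp; the last joint's range is limited). The gripper opens to 85 mm and grips with 20 to 120 N. Pads are 22 mm wide; open, the fingers measure 114 mm over their backs; the gripper's body (76 mm by 85 mm) begins 54 mm behind the grasp point. The pads swing forward as they close: fully open they stand 13 mm farther back than shut.
Start: joints at [1.261, 0.469, -0.049, 1.532, 0.024, 1.141, -0.082], TCP at [0.187, -0.649, 0.242] pointing down, gripper open.
Joint ranges: [-2.59, 2.59], [-0.33, 1.99], [-1.39, 1.29], [0.1, 2.45], [-1.04, 4.18], [0.21, 1.99], [-2.66, 2.66]. Speed limits (rad/s): [2.57, 2.57, 3.14, 3.14, 3.14, 3.14, 3.14].

### API

Orientations are given as [roll, pitch, yaw] about the fixed x, y, z axes, in that order (R = Rz(yaw) Ry(pitch) Rx(roll)).
In Python, from plant import robot gives the robot as it stands. Calls block until the motion is done:
- robot.goto(position, orientation): joint-space move of the TCP to a pose.
- robot.move_straight(position, vel=0.15, attitude=None, contact_N=None): straight line of the TCP; attitude=None keeps the orientation; vel is the mean speed in m/s. With contact_N (N) it stops when the force on the tool has changed by that much, and returns True; else False.
- robot.move_joints(angles): joint-space move.
- robot.grip(opening, strength=None): opening from 0.0 (shut) to 1.0 (fully open); strength is the grip in N (None keeps the last); returns when the fingers have stopped.
- robot.sleep(seconds).
- robot.inverse_kinematics(position, orientation): joint angles nearest the present ones, or None.
- robot.sense(): the state.
- robot.grab_frame(name): name is "scene" or "top"; returns a dict with "image" (420x560x3 uint8, red, green, blue), "range_z" (420x560 float32, m along the optical axis (not along the pixel's ray), 0 where there is no reading), "fx", "fy", "cx", "cy" (pixels), "R" (3x3) and "t" (3): a world point X has camera coordinates R X + t. Camera axes: x right, y down, z forward; pixel columns grow to the right and rows downward; lengths in m; the calibration is good to about 2 mm. A picture is of the moment at which its call begins.
A pose or a line that the arm cannot do raises robot.IKError and nothing moves.
- robot.close_job(): hands the job in, once; it reports no verdict.
The state is a dict: "t": time; "joint_pos": joint angles; "joint_velocities": joint speeds; "effort": joint torques, N m; "tcp_pos": TCP position; "tcp_rot": TCP orientation; "wrist_force": force on the tool from outside, world axes, zero at the start; "torque": the same for the moment, N m; "opening": opening from 0.0 (shut) to 1.0 (fully open).
Only numpy, scipy, OpenCV 4.12 (cv2) and the standard library are available. Lean on these libraries where they do the work, as an engineer would, in place of code of your own. Each camera call takes 0.05 s, during which the arm holds its last target.

## Working session

There is one attempt and no reset: what is moved stays moved. The work goes in short steps, each a Python script; the robot and the scene stay as the last script left them, time stands still between calls to the robot, and variables do not carry over. Pictures are saved under pics/ and viewed, and the job is handed in when it is done.

```bash
ls; mkdir -p pics
python3 - <<'E'
from plant import robot
import cv2,numpy as np
for n in("scene","top"):
    f=robot.grab_frame(n); cv2.imwrite(f"pics/{n}0.png",f["image"][:,:,::-1]); np.savez(f"{n}0.npz",**f)
    print(n,f["fx"],f["cx"],f["cy"],f["R"],f["t"])
s=robot.sense();print(s, robot.nose_length)
E
```

```text
pics
scene 412.62656220615725 282.032681054124 208.29530440673602 [[-0.39673238  0.91768692 -0.02131053]
 [ 0.58854725  0.23648647 -0.77310173]
 [-0.70442569 -0.31925674 -0.63392395]] [ 0.24038445 -0.25243901  1.56288929]
top 543.3493640883473 277.9242284290386 217.0850989978715 [[-4.08490885e-02 -9.99165308e-01 -1.96247860e-04]
 [-9.75961774e-01  3.99425348e-02 -2.14250343e-01]
 [ 2.14079349e-01 -8.56040081e-03 -9.76778763e-01]] [0.02091146 0.61795659 1.59586345]
{'t': 0.1, 'joint_pos': array([ 1.26110421,  0.46941308, -0.04861004,  1.53354837,  0.02411119,
        1.14100506, -0.08229825]), 'joint_velocities': array([ 5.10482644e-04, -2.88816012e-03,  7.90963049e-05, -2.39419831e-03,
        8.45511832e-04, -6.27550680e-04, -7.94290217e-04]), 'effort': array([ 6.64028012e-04, -5.11515391e+01, -4.66805371e-02, -2.38389981e+01,
        1.09014378e-02,  4.39107258e-03,  4.07573452e-05]), 'tcp_pos': array([ 0.18693708, -0.64808348,  0.24134219]), 'tcp_rot': array([ 3.14152806e+00,  1.78663490e-03, -1.28995594e+00]), 'wrist_force': array([ 0.17636255,  0.2511424 , -0.00177459]), 'torque': array([ 0.05007786, -0.04407825, -0.01219884]), 'opening': 0.9992854038122606} 0.011
```

View pics/scene0.png

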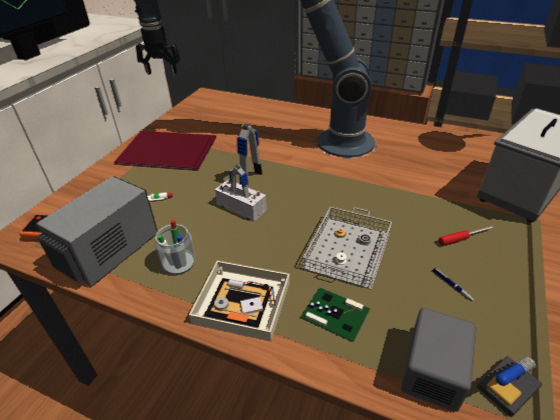

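View pics/top0.png

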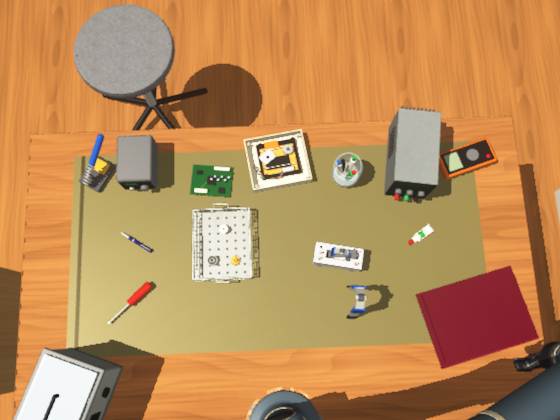

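The top view shows the tool stand with the small tongs at about (339,256), larger look-alike tongs at (357,300), and the basket at (224,243) with the bearing at about (213,261), gear at (235,260) and pulley at (226,229). I'll zoom in.

```bash
cat > h.py <<'E'
import numpy as np,cv2
def load(n): return dict(np.load(n+".npz"))
def cloud(f):
    z=f["range_z"].astype(float); v,u=np.mgrid[:z.shape[0],:z.shape[1]]
    P=np.stack([(u-f["cx"])/f["fx"]*z,(v-f["cy"])/f["fy"]*z,z],-1)
    X=(P-f["t"])@f["R"]; X[z==0]=np.nan; return X
def proj(f,X):
    c=np.atleast_2d(X)@f["R"].T+f["t"]; return np.c_[c[:,0]/c[:,2]*f["fx"]+f["cx"],c[:,1]/c[:,2]*f["fy"]+f["cy"]]
def pix(f,u,v,z):  # intersect ray with plane z
    d=f["R"].T@np.array([(u-f["cx"])/f["fx"],(v-f["cy"])/f["fy"],1]); o=-f["R"].T@f["t"]
    return o+d*(z-o[2])/d[2]
E
python3 - <<'E'
from h import *
T=load("top0");S=load("scene0")
def crop(f,u0,u1,v0,v1,k): return cv2.resize(np.ascontiguousarray(f["image"][v0:v1,u0:u1,::-1]),None,fx=k,fy=k,interpolation=cv2.INTER_CUBIC)
cv2.imwrite("pics/z1.png",np.vstack([crop(T,305,375,235,325,6)[:, :420]]))
cv2.imwrite("pics/z2.png",crop(S,205,285,115,225,5))
cv2.imwrite("pics/z3.png",crop(T,185,265,200,290,6))
X=cloud(T)
def st(name,u0,u1,v0,v1,zmin,zmax):
    p=X[v0:v1,u0:u1].reshape(-1,3); p=p[(p[:,2]>zmin)&(p[:,2]<zmax)]
    print(name,len(p),p.mean(0).round(4),cv2.minAreaRect((p[:,:2]*1000).astype(np.float32)))
st("stand",305,375,235,278,.05,.066)
st("smalltongs",305,375,235,278,.085,.3)
st("big",335,380,278,325,.1,.4)
st("basket",185,265,200,290,.03,.06)
p=X[235:278,305:375].reshape(-1,3);print(np.sort(p[:,2])[-30:].round(3))
np.set_printoptions(linewidth=200)
print((X[240:272,312:370:1,2]*1000)[::2].round(0).astype(int))
E
```

```text
stand 683 [ 0.4915 -0.1788  0.0588] ((493.6522216796875, -180.5479736328125), (146.34844970703125, 63.18714904785156), 78.5481185913086)
smalltongs 138 [ 0.4933 -0.1772  0.1348] ((494.2734375, -180.1918182373047), (52.220577239990234, 24.85233497619629), 79.12593078613281)
big 323 [ 0.352 -0.215  0.181] ((353.93682861328125, -216.25015258789062), (35.67420959472656, 74.22135162353516), 84.96086883544922)
basket 378 [0.5518 0.1723 0.0441] ((549.519287109375, 173.97109985351562), (178.8924102783203, 244.946533203125), 89.7012939453125)
[0.15  0.15  0.15  0.151 0.151 0.152 0.153 0.153 0.154 0.155 0.155 0.156
 0.156 0.156 0.156 0.157 0.158 0.158 0.159 0.16    nan   nan   nan   nan
   nan   nan   nan   nan   nan   nan]
[[                  -3                    2                    5                   -2                    8                   -6                    5                    5                   -4
                     2                    1                   -3                    2                    1                    2                    1                   -1                
[... 18713 characters left out ...]
2                    0                   -9                    4                   -4                   -5                    3                   -3                   -4
                    -2                    7                    4                   14                   15                   20                   17                   17                   35
                    41                   37                   46                    5                    4                   -3                    3                    1                   -1
                    -2                   -6                    0                   -5]]<stdin>:17: RuntimeWarning: invalid value encountered in cast
```

```bash
sleep 1
```

```text
(no output)
```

View pics/z1.png

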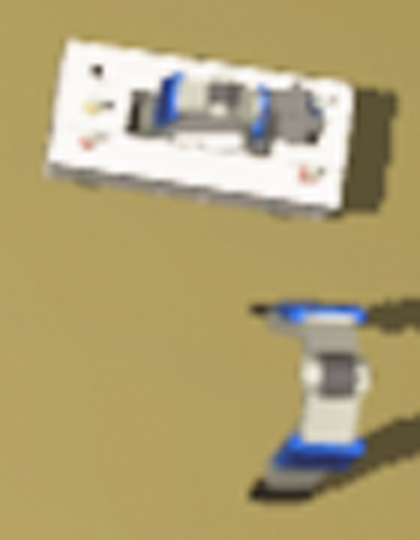

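View pics/z2.png

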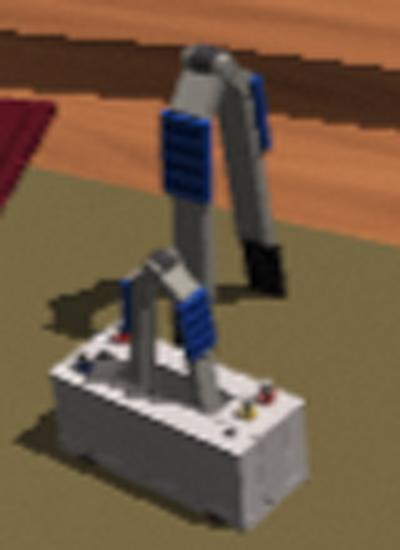

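View pics/z3.png

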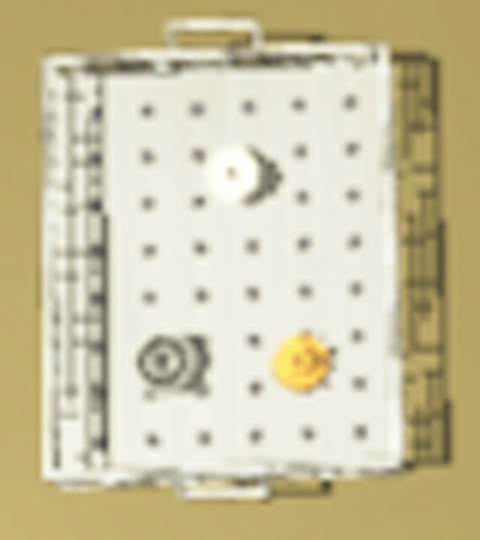

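Run:
```python
from h import *
T=load("top0");S=load("scene0")
for n,f,(u0,u1,v0,v1) in(("top",T,(305,375,235,275)),("scene",S,(225,262,163,200))):
    im=f["image"].astype(int); X=cloud(f)
    m=np.zeros(im.shape[:2],bool); m[v0:v1,u0:u1]=True
    m&=(im[...,2]>im[...,0]+50)&(X[...,2]>.08)
    k,l,stt,c=cv2.connectedComponentsWithStats(m.astype(np.uint8))
    for i in range(1,k):
        if stt[i,4]>8: print(n,"blue",c[i].round(1),stt[i,4],np.nanmean(X[l==i],0).round(4))
    q=np.zeros_like(m);q[v0:v1,u0:u1]=True; q&=(X[...,2]>.142)&(X[...,2]<.17)
    p=X[q];print(n,"top",len(p),np.median(p,0).round(4),np.abs(p).max(0))
# hypothesised tongs overlay & bearing
yaw=np.deg2rad(-11.2);c=np.array([.494,-.180,0])
ey=np.array([-np.sin(yaw),np.cos(yaw),0]);ex=np.array([np.cos(yaw),np.sin(yaw),0]);ez=np.array([0,0,1.])
b=np.array([pix(T,185+162.5/6-.5,200+362/6-.5,.017)]);print("bearing",b)
for n,u,v in(("gear",302,363),("pulley",232,175)): print(n,pix(T,185+u/6-.5,200+v/6-.5,.019))
for n,f,(a,a1,d,d1),k in(("top",T,(305,375,235,275),8),("scene",S,(205,275,150,225),8),("top",T,(190,260,220,290),8),("scene",S,(325,395,215,275),8)):
    I=cv2.resize(np.ascontiguousarray(f["image"][d:d1,a:a1,::-1]),None,fx=k,fy=k,interpolation=cv2.INTER_CUBIC)
    def ln(P,col,cl=True):
        q=(proj(f,np.array(P))-[a,d]+.5)*k; cv2.polylines(I,[q.round().astype(int)],cl,col,1)
    for s in(1,-1):
        ln([c+s*ey*h+w*ex+z*ez for (h,z) in((.0238,.125),(.027,.092)) for w in((-.012,.012) if z>.1 else (.012,-.012))],(0,0,255))
        ln([c+s*ey*.0,c+ez*.147],(0,255,0))
    ln([c+w*ex+z*ez for w,z in((-.012,.153),(.012,.153))],(0,255,255))
    t=np.linspace(0,6.28,40)
    for z in(.003,.017): ln(np.c_[b[0,0]+.016*np.cos(t),b[0,1]+.016*np.sin(t),0*t+z],(0,0,255))
    ln(np.c_[b[0,0]+.006*np.cos(t),b[0,1]+.006*np.sin(t),0*t+.017],(0,255,0))
    cv2.imwrite(f"pics/o_{n}_{a}.png",I)
# basket rim: straight-line cloud per side
X=cloud(T);p=X[200:290,185:265].reshape(-1,3);p=p[(p[:,2]>.037)&(p[:,2]<.052)]
import numpy as np
for ax in(0,1):
    print(np.histogram(p[:,ax],bins=np.arange(p[:,ax].min(),p[:,ax].max()+.005,.005))[0],p[:,ax].min())
```

```text
top blue [332.7 251.3] 24 [ 0.4968 -0.1587  0.127 ]
top top 44 [ 0.4934 -0.1792  0.149 ] [0.50339007 0.18947645 0.15985642]
scene blue [243.9 179.1] 65 [ 0.5046 -0.1604  0.1168]
scene top 39 [ 0.502  -0.1794  0.1484] [0.50822287 0.19377827 0.15513497]
bearing [[0.50205718 0.20630046 0.017     ]]
gear [0.49830765 0.13412319 0.019     ]
pulley [0.59867857 0.16832102 0.019     ]
[ 9  4 53 26  3  3  3  3  3  3  3  3  3  3  3  5  4  5  6  3  5  3  3  4
  3  3  3  3  3  3  3  3  4  2  4  3  3  4  6  5  4  3  4  3  3 32 39  4
 10] 0.42716242591067455
[83  4  3  3  4  2  2  4  4  5  5  4  8 13  5  6  6  3  6  5  3  7 14  4
  6  4  5  6  2  6  4  4  3  3  3 71] 0.08488742858419494
```

```bash
python3 -c "
import cv2,numpy as np
L=[cv2.imread('pics/'+n) for n in('o_top_305.png','o_scene_205.png','o_top_190.png','o_scene_325.png')]
L=[cv2.resize(np.vstack([i,np.zeros((600-i.shape[0],560,3),np.uint8)]),(400,429)) for i in L]
L=[i[:300] if k<2 and False else i for k,i in enumerate(L)]
cv2.imwrite('pics/m1.png',np.hstack(L[:2]));cv2.imwrite('pics/m2.png',np.hstack(L[2:]))"
```

```text
(no output)
```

View pics/m1.png

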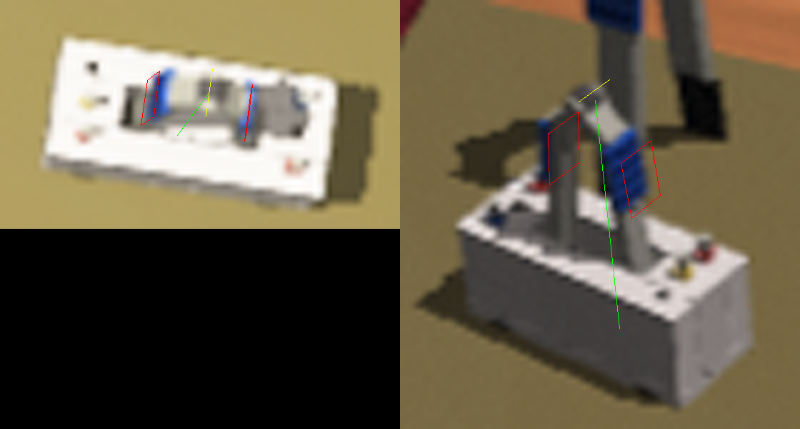

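View pics/m2.png

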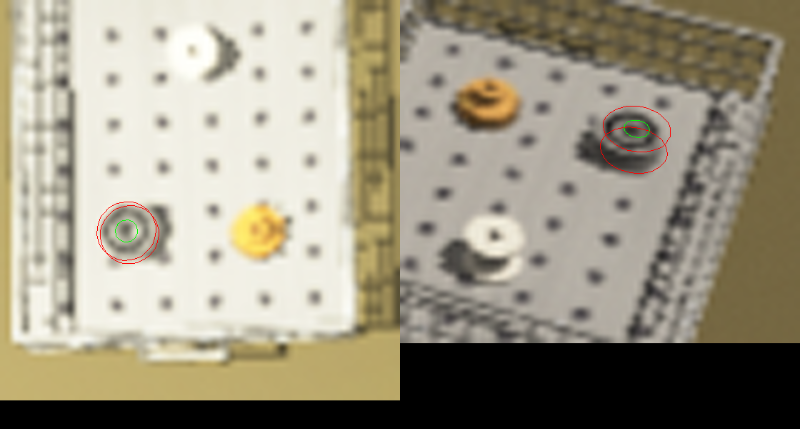

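Run:
```python
from h import *
T=load("top0");S=load("scene0")
def crop(f,u0,u1,v0,v1,k):
    I=cv2.resize(np.ascontiguousarray(f["image"][v0:v1,u0:u1,::-1]),None,fx=k,fy=k,interpolation=cv2.INTER_NEAREST)
    for i in range(0,u1-u0,5): cv2.putText(I,str(u0+i),(i*k,9),0,.35,(0,0,255)); cv2.line(I,(i*k,0),(i*k,I.shape[0]),(0,0,200),1) if 0 else None
    for i in range(0,v1-v0,5): cv2.putText(I,str(v0+i),(0,i*k+9),0,.35,(0,0,255))
    return I
cv2.imwrite("pics/q1.png",crop(T,322,362,240,266,20))
cv2.imwrite("pics/q2.png",crop(S,225,255,160,202,14))
```

```text
(no output)
```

View pics/q1.png

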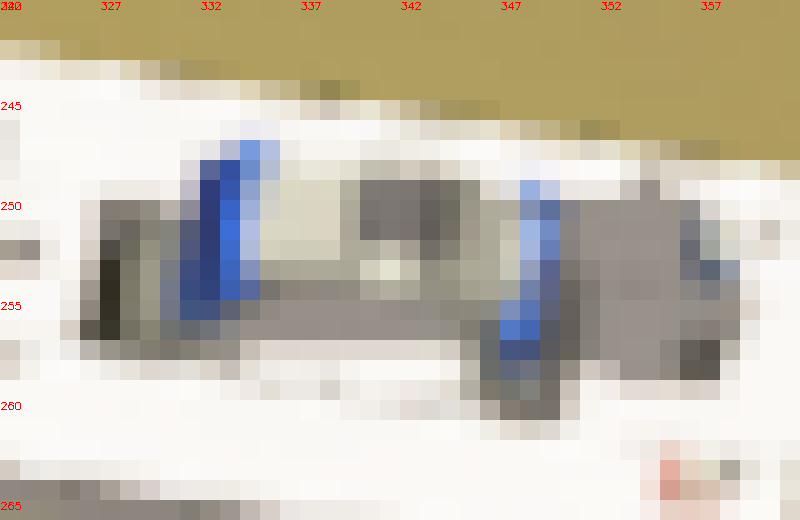

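View pics/q2.png

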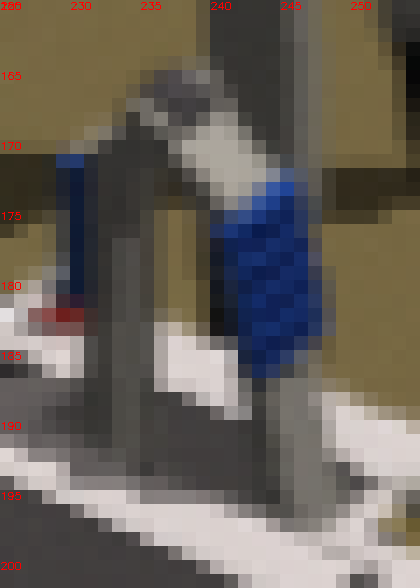

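Run:
```python
from h import *
T=load("top0");S=load("scene0")
a=pix(T,332.9,251,.130);b=pix(T,348.9,252.8,.130);print("top",a,b,(a+b)/2,np.linalg.norm(a-b))
print(np.degrees(np.arctan2(*(a-b)[:2])),"yaw -")
# scene: left sleeve outer top edge: (240,175.5)-(245,171.3)
a2=(pix(S,239.8,175.3,.130)+pix(S,245.2,171.8,.130))/2; print("scene left sleeve top mid",a2)
# pin/top
print("pin top: top",pix(T,341,251,.152),"scene",pix(S,237,166,.152))
print("stand top corners (scene cam cloud)")
for n,f,(u0,u1,v0,v1) in(("T",T,(305,375,235,278)),("S",S,(205,275,170,225))):
    X=cloud(f)[v0:v1,u0:u1].reshape(-1,3);p=X[(X[:,2]>.053)&(X[:,2]<.064)];print(n,cv2.minAreaRect((p[:,:2]*1000).astype(np.float32)))
from plant import robot
for p,y in(([.497,-.183,.30],np.deg2rad(-101.3)),([.497,-.183,.107],np.deg2rad(-101.3)),([.497,-.183,.23],np.deg2rad(-101.3)),([.497,-.183,.107],np.deg2rad(78.7)),([.502,.205,.25],0),([.502,.205,.1],0),([.502,.205,.1],np.pi)):
    q=robot.inverse_kinematics(p,[np.pi,0,y]);print(p,y,None if q is None else np.round(q,2))
```

```text
top [ 0.49728849 -0.15909054  0.13      ] [ 0.49012955 -0.20511695  0.13      ] [ 0.49370902 -0.18210375  0.13      ] 0.0465798328350202
8.84093486580139 yaw -
scene left sleeve top mid [ 0.49755706 -0.16732654  0.13      ]
pin top: top [ 0.49303002 -0.17986321  0.152     ] scene [ 0.49756237 -0.18298436  0.152     ]
stand top corners (scene cam cloud)
T ((493.69696044921875, -180.57321166992188), (146.33644104003906, 63.18122100830078), 78.60150909423828)
S ((464.6480407714844, -176.204345703125), (149.70742797851562, 133.2652130126953), 78.33837890625)
[0.497, -0.183, 0.3] -1.7680185322702557 [ 0.54  0.2  -0.31  1.79  0.07  1.16 -1.56]
[0.497, -0.183, 0.107] -1.7680185322702557 [ 0.45  0.41 -0.22  2.    0.13  0.75 -1.62]
[0.497, -0.183, 0.23] -1.7680185322702557 [ 0.51  0.26 -0.29  1.88  0.09  1.01 -1.58]
[0.497, -0.183, 0.107] 1.3735741213195374 [ 0.82  0.5  -0.7   1.98  0.43  0.82  1.25]
[0.502, 0.205, 0.25] 0 [ 0.36  0.45 -1.09  1.8   0.43  1.16 -0.86]
[0.502, 0.205, 0.1] 0 [ 0.33  0.71 -1.11  1.94  0.77  1.   -1.15]
[0.502, 0.205, 0.1] 3.141592653589793 [ 0.36  0.76 -1.18  1.94  0.83  1.04  1.95]
```

```bash
python3 - <<'E'
from plant import robot
import numpy as np,cv2
y=np.deg2rad(-100.9)
robot.goto([.495,-.182,.29],[np.pi,0,y]); print(robot.sense()["t"])
r=robot.move_straight([.495,-.182,.104],vel=.12,contact_N=12)
s=robot.sense();print(r,s["t"],s["tcp_pos"],s["wrist_force"])
np.save("z.npy",s["tcp_pos"])
robot.grip(.56,20)
s=robot.sense();print(s["t"],s["tcp_pos"],s["wrist_force"],s["opening"])
for n in("scene","top"):
    f=robot.grab_frame(n); np.savez(n+"1.npz",**f)
E
python3 - <<'E'
from h import *
I=[]
for n,(a,b,c,d) in(("scene",(200,290,90,210)),("top",(290,380,180,300))):
    f=load(n+"1"); I.append(cv2.resize(np.ascontiguousarray(f["image"][c:d,a:b,::-1]),None,fx=4.4,fy=4.4,interpolation=cv2.INTER_CUBIC))
cv2.imwrite("pics/g1.png",np.hstack(I))
E
```

```text
2.1167
False 3.8167 [ 0.49548469 -0.18213424  0.10463598] [-0.20606602 -0.23749575  0.5504555 ]
4.2833 [ 0.495931   -0.18228424  0.10512316] [-1.0047755  -0.7328295   5.57035615] 0.5561830436659337
```

View pics/g1.png

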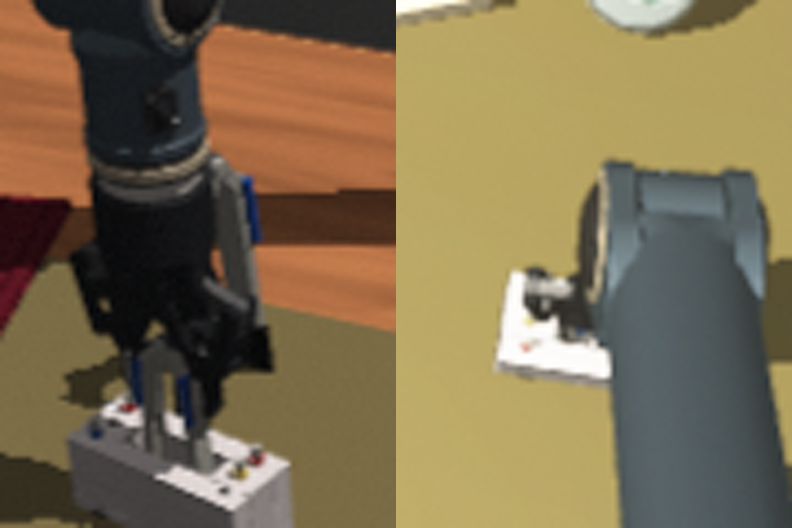

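The gripper is straddling the sleeves, at about (120-210,370-400) in the left crop, and the force confirms contact. I'll squeeze slightly more and lift.

Run:
```python
from plant import robot
import numpy as np,cv2
robot.grip(.535,20)
s=robot.sense();print(s["t"],s["tcp_pos"],s["wrist_force"],s["opening"])
robot.move_straight([.495,-.182,.255],vel=.10)
s=robot.sense();print(s["t"],s["tcp_pos"],s["wrist_force"],s["opening"])
f=robot.grab_frame("scene"); np.savez("scene2.npz",**f)
a,b,c,d=200,290,60,210
cv2.imwrite("pics/g2.png",cv2.resize(np.ascontiguousarray(f["image"][c:d,a:b,::-1]),None,fx=4,fy=4,interpolation=cv2.INTER_CUBIC))
```

```text
4.6 [ 0.49620004 -0.18229685  0.10545447] [-0.98018285 -0.51230022  7.20583895] 0.5364494548310533
6.2583 [ 0.49464968 -0.18190392  0.25430726] [-0.00727157 -0.65198245 -0.29538094] 0.535070719703512
```

View pics/g2.png

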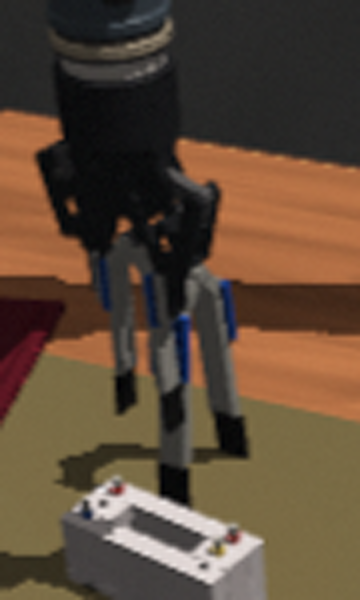

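```bash
python3 - <<'E'
from plant import robot
import numpy as np,cv2
robot.goto([.5025,.205,.235],[np.pi,0,0])
s=robot.sense();print(s["t"],s["tcp_pos"],s["wrist_force"],s["opening"])
robot.move_straight([.5025,.205,.155],vel=.1)
s=robot.sense();print(s["t"],s["tcp_pos"],s["tcp_rot"],s["wrist_force"],s["opening"])
for n in("scene","top"):
    f=robot.grab_frame(n); np.savez(n+"3.npz",**f)
E
python3 - <<'E'
from h import *
I=[]
for n,(a,b,c,d) in(("scene",(300,400,150,280)),("top",(170,270,180,310))):
    f=load(n+"3"); J=cv2.resize(np.ascontiguousarray(f["image"][c:d,a:b,::-1]),None,fx=4,fy=4,interpolation=cv2.INTER_CUBIC)
    for p in ([.5025,.205,.155],[.5025+.023,.205,.06],[.5025-.023,.205,.06]):
        q=(proj(f,p)[0]-[a,c]+.5)*4; cv2.circle(J,tuple(q.astype(int)),3,(0,0,255),-1)
    I.append(J)
cv2.imwrite("pics/g3.png",np.hstack(I))
E
```

```text
7.75 [0.50318598 0.20333255 0.23474248] [ 0.20965026  0.10715976 -1.14319545] 0.537712968214524
8.7 [0.50296106 0.20537266 0.15559185] [-3.14098068e+00 -1.18278914e-03  8.32113380e-05] [-0.64216918  0.57164932 -0.87662944] 0.534241690706781
```

View pics/g3.png

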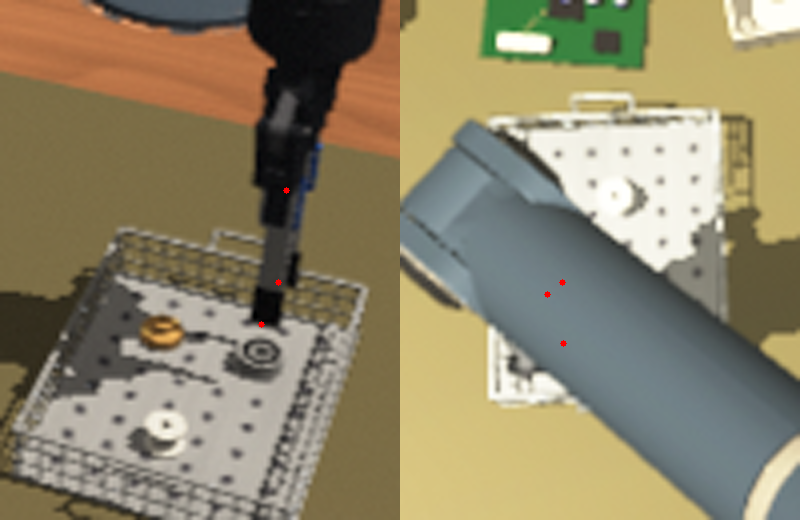

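Run:
```python
from h import *
f=load("scene3");a,b,c,d=350,390,180,245
J=cv2.resize(np.ascontiguousarray(f["image"][c:d,a:b,::-1]),None,fx=9,fy=9,interpolation=cv2.INTER_NEAREST)
for i in range(0,b-a,5): cv2.putText(J,str(a+i),(i*9,9),0,.35,(0,0,255))
for i in range(0,d-c,5): cv2.putText(J,str(c+i),(0,i*9+9),0,.35,(0,0,255))
P=np.array([.5030,.2054,0])
def ln(pts): cv2.polylines(J,[((proj(f,np.array(pts))-[a,c]+.5)*9).astype(int)],True,(0,255,0),1)
for s in(1,-1):
    ln([P+[s*x,y,z] for x,y,z in((.0275,-.01,.0605),(.0275,.01,.0605),(.026,.01,.0925),(.026,-.01,.0925))])
t=np.linspace(0,6.28,40);ln(np.c_[.502+.016*np.cos(t),.205+.016*np.sin(t),0*t+.017])
cv2.imwrite("pics/g4.png",J)
```

```text
(no output)
```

View pics/g4.png

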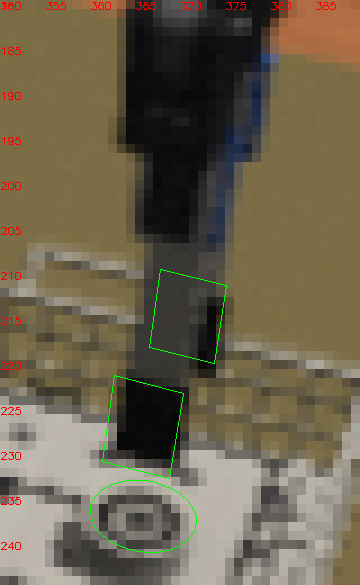

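Run:
```python
from plant import robot
import numpy as np,cv2
robot.move_straight([.5027,.2025,.148],vel=.1)
r=robot.move_straight([.5027,.2025,.1025],vel=.05,contact_N=6)
s=robot.sense();print(r,s["t"],s["tcp_pos"],s["wrist_force"],s["opening"])
for n in("scene",):
    f=robot.grab_frame(n); np.savez(n+"5.npz",**f)
a,b,c,d=330,400,190,250
cv2.imwrite("pics/g5.png",cv2.resize(np.ascontiguousarray(f["image"][c:d,a:b,::-1]),None,fx=9,fy=9,interpolation=cv2.INTER_CUBIC))
```

```text
False 10.1083 [0.50294602 0.20268846 0.10281098] [-0.14308477 -0.26481366 -1.07857073] 0.5368850247064724
```

View pics/g5.png

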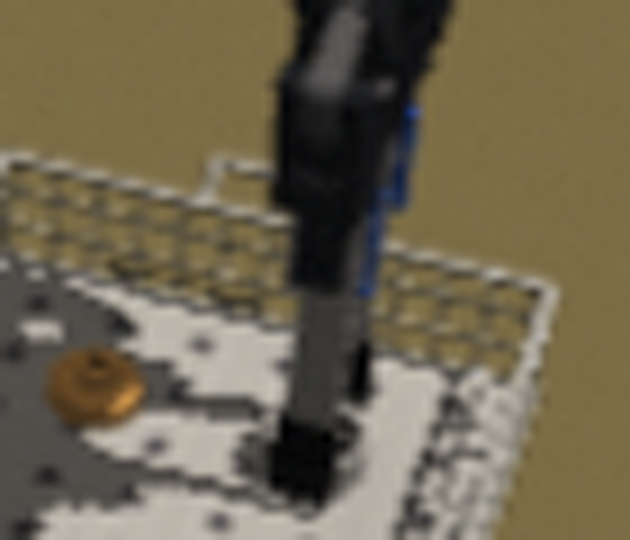

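The front jaw, at about (305,465), hides the bearing as expected, and there was no floor contact. I'll close now.

Run:
```python
from plant import robot
import numpy as np,cv2
robot.grip(.50,25)
s=robot.sense();print(s["t"],s["tcp_pos"],s["wrist_force"],s["opening"])
robot.grip(.40,35); robot.sleep(.2)
s=robot.sense();print(s["t"],s["tcp_pos"],s["wrist_force"],s["opening"])
f=robot.grab_frame("scene")
a,b,c,d=330,400,190,250
cv2.imwrite("pics/g6.png",cv2.resize(np.ascontiguousarray(f["image"][c:d,a:b,::-1]),None,fx=9,fy=9,interpolation=cv2.INTER_CUBIC))
```

```text
10.375 [0.50300231 0.20257883 0.10281568] [ 0.9663503  -0.31874441 -1.17992794] 0.5013408432484096
10.7917 [0.50296024 0.20258365 0.10274828] [ 0.45828149 -1.118565    1.56632432] 0.49083708712321794
```

View pics/g6.png

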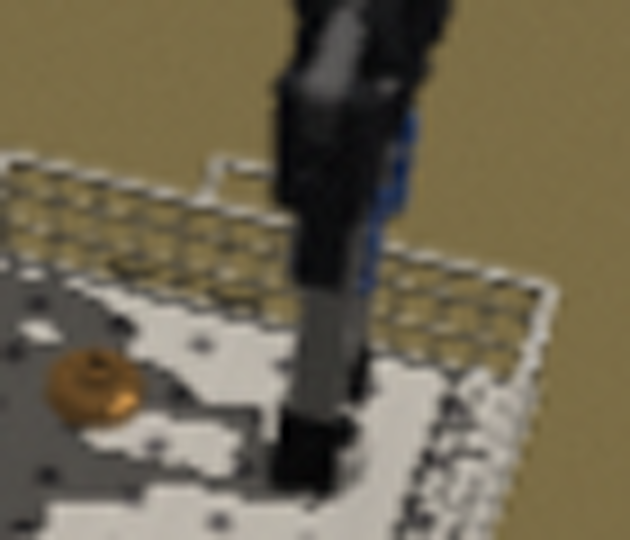

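The fingers stalled at opening 0.49, about 42 mm over the sleeves, which matches jaws closed on a 32 mm part. I'll lift slowly and check.

Run:
```python
from plant import robot
import numpy as np,cv2
robot.move_straight([.5027,.2025,.13],vel=.04)
s=robot.sense();print(s["t"],s["tcp_pos"],s["wrist_force"],s["opening"])
robot.move_straight([.5027,.2025,.345],vel=.1); robot.sleep(.3)
s=robot.sense();print(s["t"],s["tcp_pos"],s["wrist_force"],s["opening"])
f=robot.grab_frame("scene"); np.savez("scene7.npz",**f)
g=robot.grab_frame("top")
a,b,c,d=300,400,70,270
I=cv2.resize(np.ascontiguousarray(f["image"][c:d,a:b,::-1]),None,fx=3,fy=3,interpolation=cv2.INTER_CUBIC)
J=cv2.resize(np.ascontiguousarray(f["image"][130:190,340:385,::-1]),None,fx=10,fy=10,interpolation=cv2.INTER_CUBIC)
cv2.imwrite("pics/g7.png",np.hstack([I,J[:600]][:2]))
cv2.imwrite("pics/g7t.png",g["image"][:,:,::-1])
```

```text
11.6833 [0.50258157 0.20232062 0.12988191] [-0.45175372 -0.25709836 -2.20712421] 0.4915196750647131
14.2833 [0.5026719  0.20250059 0.34492542] [-0.12196233  0.36433043 -1.54587072] 0.49254609187845566
```

View pics/g7.png

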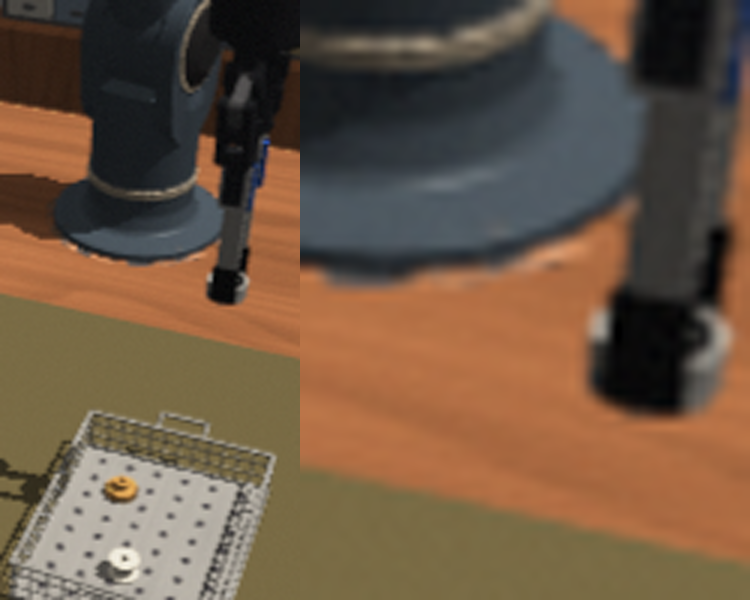

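View pics/g7t.png

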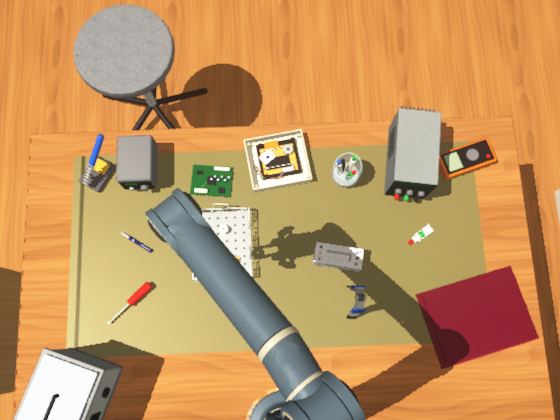

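The bearing, at about (228,287) in the left panel, is gripped in the jaws and level. The basket below is empty except for the gear (122,488) and pulley (125,562). I'll check that it holds steady, then hand in.

Run:
```python
from plant import robot
import numpy as np
from h import *
f0=load("scene7"); robot.sleep(1.0); f=robot.grab_frame("scene"); s=robot.sense()
print(s["t"],s["opening"],np.abs(s["joint_velocities"]).max(),s["wrist_force"])
print("diff",np.abs(f["image"][130:190,340:385].astype(int)-f0["image"][130:190,340:385]).mean())
X=cloud(f)
p=X[160:172,367:375].reshape(-1,3);p=p[p[:,2]>.1];print(len(p),np.median(p,0) if len(p) else "")
S=load("scene0");m=np.abs(f["image"][225:290,310:385].astype(int)-S["image"][225:290,310:385]).mean();print("basket region diff",m)
robot.close_job()
```

```text
15.4333 0.48943104371309004 0.0014364559798710373 [ 0.69297775 -0.20536476 -2.22050568]
diff 1.018888888888889
60 [0.52251248 0.19918198 0.25860099]
basket region diff 6.81374358974359
the job is handed in; nothing more can be done
```

The bearing is out of the basket and held up in the closed blue-handled tongs. I handed the job in at 15.4 s, still gripping it. I took the smaller tongs from the tool stand, lifted them clear and closed the jaws on the bearing where it lay. Then I raised it straight up, so only the tongs touched it.

**Last checks:**
- **Grip:** the gripper stalled at opening 0.49, about 42 mm over the sleeves, with a 35 N grip. That matches jaws closed on a 32 mm part. The bearing sits slightly off-centre across the jaw pads.
- **Height:** depth readings near the bearing put it about 25 cm above the bench, against the 15 cm required.
- **Steadiness:** over a 1 s hold nothing visibly moved. The wrist force was about −2.2 N, roughly the weight of the tongs plus the bearing.
- **Other things on the bench:** the gear and pulley were still in the basket, and the stand and bystanders looked unmoved in the pictures. I judged this by eye because the arm's shadow made an image comparison of the basket inconclusive.
- **Disagreement:** the two cameras differed by 3–4 mm on where the bearing lay. I aimed the jaws between the two.

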